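# Unlock the warmer lid and hold it clear with its vent ball in place

## Task

Open the bottle warmer so that the bottle can be taken out: turn its lid a quarter turn anticlockwise (seen from above) to free it from the collar, lift it off and hold it up beside the warmer, above the height of its rim, with the mouth fully uncovered. Keep the lid level all the way, so that the loose vent ball stays in the middle of the dish on top of it. Finish while still holding the lid there, level and still, and leave the other things on the shelf where they are.

Things in the scene. Friction and masses are not known exactly. Their poses are not given: they have to be found in the camera images.
- warmer_mouth (a point): Grey bottle warmer, an upright cylinder 136 mm across, 150 mm high over its collar, fixed to the shelf; press button on its side. This point is on its axis at the seat on which the lid lies, 140 mm above the shelf; z up. The locked lid's lugs lie under the collar's lip at the +x and -x sides of this frame; the notches are at +y and -y. The well is 88 mm across.
- collar_notch (a point): Middle of the notch at the warmer's +y side, 56 mm from its axis, at the lip's top; a like notch lies opposite. Collar 132 mm across outside; its lip (opening 103 mm across, underside 6, top 10 mm above the seat) overhangs the lugs but for the two 27 mm wide notches, where the lugs can pass up when in line within 4 degrees.
- lid_center (a point): Lid, white plastic, about 0.15 kg: flange 100 mm across, 4 mm thick, and on it a round upright hub 62 mm across, its straight side (to grip from above) 7 to 35 mm above the lid's underside, its top a shallow dish. This point is on the axis 18 mm above the underside, z along the axis, x towards one lug. Fingertips lower than 10 mm above the underside may meet the lip.
- lid_lug (a point): Outer end of the lid's lug at its +x side, 58 mm from its axis, 2 mm above its underside; another opposite. Lugs 18 mm wide, 4 mm thick; a low raised mark on the flange in line with each. Start: locked, lid's x axis within 3 degrees of the warmer's, play 2 mm up, 1.5 mm sideways. Stops allow anticlockwise turning only, to about 5 degrees past the quarter turn.
- dish_middle (a point): A point of the lid on its axis, 42 mm above its underside: where the ball's centre is when the ball rests in the middle of the dish. The dish is a shallow bowl 57 mm across and 7 mm deep: it rises outwards at 4 degrees to 12 mm from the axis, at 10 degrees to 23 mm, then at 40 degrees to the rim, 37 mm above the underside.
- ball_center (a point): Centre of the loose vent ball, polished steel, 24 mm across, 56 g, lying in the dish on top of the lid. It rolls easily.
- dispenser: Push dispenser bottle of frosted plastic, 62 mm across, 164 mm high with its pump head; origin at the centre of its underside, z up. Bystander.
- teat_cover: Lime silicone teat cover, a dome 54 mm across and 60 mm high; origin at the centre of its underside. Bystander.
- cup: Stainless steel cup 74 mm across the rim, 85 mm high; origin at the centre of its underside. Bystander.
- jar: Small round glass jar with a twist cap, 64 mm across, 70 mm high; origin at the centre of its underside. Bystander.

How it is judged:
On the way:
1. the lid, still down in the collar, is turned a quarter turn to line its lugs up with the notches (angle between the x axis of lid_center and the y axis of warmer_mouth, either way round below 0.12 rad and z of lid_center in the frame of warmer_mouth below 0.024 m), for 0.05 s.
At the end, for the whole second after the job is handed in: The lid is held by the fingers, touching neither the warmer nor the dispenser, its underside at least 12 mm above the seat of the warmer, its axis at least 105 mm to the side of the warmer's axis, within 5 degrees of level and at rest, the ball within 8 mm of the middle of the dish (z of lid_center in the frame of warmer_mouth above 0.03 m and horizontal distance between lid_center and warmer_mouth above 0.105 m and angle between lid_center's own z axis and vertical below 0.09 rad and distance between ball_center and dish_middle below 0.008 m and linear speed of lid below 0.02 m/s and contact force between the fingers and lid above 1 N and contact force between lid and warmer below 0.1 N and contact force between lid and dispenser below 0.1 N); the arm keeps its last pose, push and grip.
It fails at once if the ball rolled more than 14 mm from the middle of the dish (distance between ball_center and dish_middle above 0.014 m).
It fails at once if the lid was tilted by more than 10 degrees (angle between lid_center's own z axis and vertical above 0.175 rad).
It fails at once if another thing on the shelf was moved or tipped (distance of any of dispenser, teat_cover, cup, jar from where it was at the start of the episode above 0.02 m or angle between any of dispenser, teat_cover, cup, jar's own z axis and vertical above 0.35 rad).
It also fails if it takes over 45 s, if anything falls off the work surface, if the arm or the gripper's body presses on something with over 40 N, if the wrist force passes 120 N, or if a joint passes its speed limit or range.

## Robot

A 6-joint arm with a two-finger parallel gripper is mounted at the origin on the work surface. World frame = base frame: x ahead of the robot, y to its left, z up, the work surface at z = 0. Lengths are in m, angles in rad, forces in N, time in s.
With the tool pointing down it reaches from about 0.35 to 0.975 m from the base axis. Payload 4.9 kg.
Tool frame: the origin (TCP) lies at the centre of the arm's flange, where the gripper is bolted on; the fingertips stand 173 mm ahead of it and the grasp point (between the pads) lies 155 mm ahead of it (ctrl.finger_overhang is the distance from the TCP to the fingertips, in m); z points along the fingers, y is the direction in which the jaws open and shut (so a half turn about z gives the same grasp; the last joint's range is limited). The gripper opens to 85 mm and grips with 20 to 120 N. Pads are 22 mm wide; open, the fingers measure 114 mm over their backs; the gripper's body (76 mm by 85 mm) begins 54 mm behind the grasp point. The pads swing forward as they close: fully open they stand 13 mm farther back than shut.
Start: joints at [1.177, 0.053, 1.613, -0, 1.476, -0.119], TCP at [0.17, 0.602, 0.405] pointing down, gripper open.
Joint ranges: [-3.01, 3.01], [-1.01, 2.22], [0.06, 2.58], [-1.02, 4.17], [0.09, 2.62], [-3.14, 3.14]. Speed limits (rad/s): [2.57, 2.57, 3.14, 3.14, 3.14, 3.14].

## Interface

Orientations are given as a rotation vector (axis times angle).
In Python, from station import ctrl, eyes, spotter gives the robot as it stands.
- The arm moves only by the shell command python3 -m crank 'ROWS' [FORCE]. ROWS is JSON, a list of rows, each a list of 7 numbers: the turn, a rotation vector about the tool's x, y, z in rad, then the shift along the tool's x, y, z in mm, then the closure, from -1 (fully open) to 1 (shut). A call has 1 to 8 rows; each row shifts and turns the pose as measured when the row begins, along the tool's axes as they then stand; what a row does not reach is not made up. A row lasts 1/12 s, in which the tool goes at most 41.7 mm and 7.16 degrees, less where a joint would pass 70% of its speed; a pose out of reach is approached as far as the arm can. A call is refused whole if a number of a shift passes 41.7 or a number of a turn 0.125, either way. A call with a gripper value outside its range is refused whole. The fingers move at their own pace and stop on an object; FORCE is the grip in N (left out, the last holds). Time passes only in rows, so rows that do not move let the fingers close. It gives the time, the measured TCP pose, the force and the opening at its end, in the units of the state.
- ctrl.get_obs(): the state, without advancing time (a new reading comes with each control period).
- eyes.get_image(name): name is "scene" or "top" or "wrist"; returns a dict with "image" (384x512x3 uint8, red, green, blue), "vertical_fov" (degrees; the focal length in pixels is half the picture's height over the tangent of half this angle, whatever the lens; pixels are square), "cx", "cy" (the principal point, pixels), "dist" ([k1, k2, p1, p2, k3] as OpenCV has them; the pictures are not rectified), "rvec" (rotation vector, rad) and "tvec" (3), from world to camera coordinates, as OpenCV has them; the wrist camera has in their place "mount" (4x4, takes a point from camera to tool coordinates, whose origin is the TCP and whose axes are the flange's). Camera axes: x right, y down, z forward; pixel columns grow to the right and rows downward; lengths in m; the calibration is good to about 2 mm. A picture is of the moment at which its call begins: read the wrist's pose just before it. There is no depth.
- ctrl.finish_job(): hands the job in, once; it reports no verdict.
Trained networks look in a picture, given as the dict that the camera call returned (one of the last four; its "shot" number tells which), for a name from the list of things; names that differ only in an ending like _2 or _b are one class to them, and where a whole thing is asked for, a point or a joint stands for the part that bears it (a point fixed in the world has none). Each returns a list of dicts, best first, with "confidence" (0 to 1); they miss things now and then, are a little off and sometimes report something else, mostly with a low value. They report only what shows in the picture. A call takes as long as a camera call.
- spotter.look_for(query, picture): "centre" ([x, y, z] in m, in world coordinates, good to about 4 mm: the middle of the surface that is visible of it).
- spotter.outline_of(query, picture): "region" (384x512 bool, what is visible of it).
- spotter.mark_of(query, picture): "centre" ([x, y, z] in m, in world coordinates, good to about 4 mm: a listed point, or the origin of a listed thing).
The state is a dict: "t": time; "q": joint angles; "dq": joint speeds; "effort": joint torques, N m; "tool_pos": TCP position; "tool_rot": TCP orientation; "contact_force": force on the tool from outside, world axes, zero at the start; "wrist_torque": the same for the moment, N m; "opening": finger opening in m.
Only numpy, scipy, OpenCV 4.12 (cv2) and the standard library are available. Lean on these libraries where they do the work, as an engineer would, in place of code of your own. Each camera call takes 0.05 s, during which the arm holds its last target.

## Working session

There is one attempt and no reset: what is moved stays moved. The work goes in short steps, Python scripts to look and compute and a shell command to move; the robot and the scene stay as the last step left them, time stands still between calls to the robot, and variables do not carry over. Pictures are saved under pics/ and viewed, and the job is handed in when it is done.

```bash
ls; mkdir -p pics
cat > h.py <<'E'
import numpy as np, cv2
from station import ctrl, eyes, spotter
def save(im,n): cv2.imwrite('pics/'+n+'.png', im['image'][:,:,::-1])
E
python3 - <<'E'
from h import *
o=ctrl.get_obs()
print({k:np.round(v,4).tolist() for k,v in o.items()})
for c in ['scene','top','wrist']:
    im=eyes.get_image(c); save(im,c+'0')
    for n in ['warmer_mouth','collar_notch','lid_center','lid_lug','dish_middle','ball_center','dispenser','teat_cover','cup','jar']:
        try:
            r=spotter.mark_of(n,im); print(c,n,[(np.round(x['centre'],4).tolist(),round(x['confidence'],2)) for x in r[:2]])
        except Exception as e: print(c,n,e)
    if c=='wrist': print(im['mount'],im['vertical_fov'])
E
```

```text
pics
{'t': 0.0, 'q': [1.177, 0.0534, 1.6143, -0.0, 1.476, -0.119], 'dq': [0.0008, -0.0011, 0.0015, -0.0007, 0.0004, -0.0016], 'effort': [-0.0006, -39.3665, -37.0184, -0.0, 0.0068, 0.0], 'tool_pos': [0.1695, 0.6013, 0.4035], 'tool_rot': [-0.4301, -3.1115, 0.0031], 'contact_force': [-0.0479, 0.2741, -0.0228], 'wrist_torque': [-0.003, 0.012, 0.0333], 'opening': 0.0855}
scene warmer_mouth []
scene collar_notch [([0.5376, 0.0546, 0.1523], 0.91)]
scene lid_center [([0.5639, 0.0055, 0.1604], 0.76)]
scene lid_lug [([0.6096, 0.0327, 0.1415], 0.84)]
scene dish_middle [([0.5619, 0.0053, 0.1825], 0.91)]
scene ball_center [([0.5646, 0.005, 0.1798], 0.6)]
scene dispenser [([0.6227, 0.3284, -0.0], 0.73)]
scene teat_cover [([0.4623, -0.3212, -0.002], 0.83)]
scene cup [([0.4579, 0.3052, -0.0028], 0.61)]
scene jar [([0.5629, 0.0036, 0.1794], 0.34)]
top warmer_mouth []
top collar_notch [([0.5349, 0.0526, 0.1498], 0.6)]
top lid_center [([0.5641, 0.0064, 0.1612], 0.56), ([0.6269, 0.3276, 0.0017], 0.46)]
top lid_lug [([0.4577, 0.3115, -0.0024], 0.57)]
top dish_middle [([0.5633, 0.0083, 0.1753], 0.87)]
top ball_center [([0.5636, 0.0088, 0.1799], 0.46)]
top dispenser [([0.6226, 0.3241, -0.0017], 0.84)]
top teat_cover [([0.4642, -0.3259, -0.0021], 0.76)]
top cup [([0.4612, 0.3111, -0.0038], 0.61)]
top jar [([0.6389, -0.2947, -0.0016], 0.81)]
wrist warmer_mouth []
wrist collar_notch []
wrist lid_center []
wrist lid_lug []
wrist dish_middle []
wrist ball_center []
wrist dispenser []
wrist teat_cover []
wrist cup []
wrist jar []
[[-8.61031476e-04 -9.48788204e-01 -3.15911699e-01  8.03566735e-02]
 [ 9.99999119e-01 -1.13621941e-03  6.86903510e-04  7.03496555e-04]
 [-1.01067095e-03 -3.15910829e-01  9.48788347e-01  3.19962272e-02]
 [ 0.00000000e+00  0.00000000e+00  0.00000000e+00  1.00000000e+00]] 60.34735807558116
```

View pics/scene0.png

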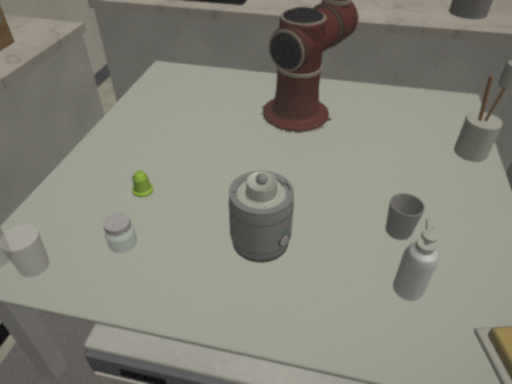

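View pics/top0.png

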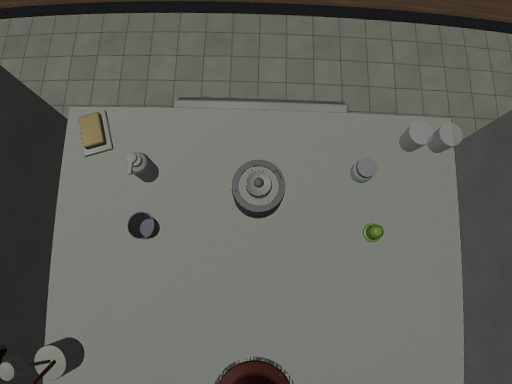

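View pics/wrist0.png

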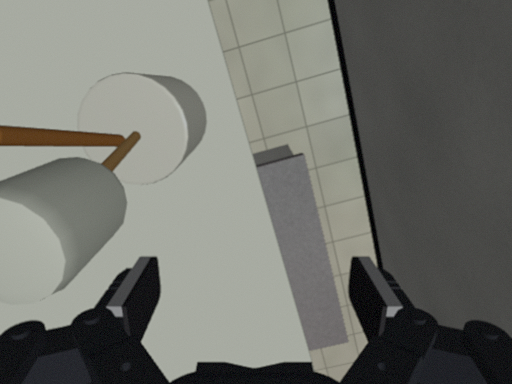

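The warmer is at about (0.563, 0.006), and its x axis points at about 30°. I'm moving over it at height.

```bash
python3 -m crank '[[0,0,0,-15,-12,-4,-1],[0,0,0,-27,-23,-4,-1],[0,0,0,-27,-23,-4,-1],[0,0,0,-27,-23,-4,-1],[0,0,0,-27,-23,-4,-1],[0,0,0,-27,-23,-4,-1],[0,0,0,-27,-23,-4,-1],[0,0,0,-27,-23,-4,-1]]'
python3 -m crank '[[0,0,0,-27,-23,-2,-1],[0,0,0,-27,-23,-2,-1],[0,0,0,-27,-23,-2,-1],[0,0,0,-27,-23,-2,-1],[0,0,0,-27,-23,-2,-1],[0,0,0,-27,-23,-2,-1],[0,0,0,-27,-23,-2,-1],[0,0,0,-27,-23,-2,-1]]'
```

```text
t: 2.32
tool_pos: [0.3208, 0.3755, 0.4361]
tool_rot: [-0.41, -3.114, 0.0]
contact_force: [-0.2, 0.6, -0.7]
opening: 0.0853
t: 2.98
tool_pos: [0.4861, 0.1284, 0.4562]
tool_rot: [0.408, 3.108, 0.007]
contact_force: [-0.3, -0.1, -0.2]
opening: 0.0851
```

```bash
python3 -m crank '[[0,0,0,-27,-25,0,-1],[0,0,0,-27,-25,0,-1],[0,0,0,-26,-24,0,-1],[0,0,0,-18,-16,0,-1],[0,0,0,-8,-8,0,-1],[0,0,0,0,0,0,-1]]'
cat >> h.py <<'E'
from scipy.spatial.transform import Rotation as Ro
def pose():
    o=ctrl.get_obs(); return Ro.from_rotvec(o['tool_rot']).as_matrix(), np.array(o['tool_pos']), o
def ray(im,R,p,uv):
    f=192/np.tan(np.radians(im['vertical_fov'])/2)
    K=np.array([[f,0,im['cx']],[0,f,im['cy']],[0,0,1]])
    x=cv2.undistortPoints(np.array([[uv]],float),K,np.array(im['dist'])).ravel()
    M=np.array(im['mount']); d=R@(M[:3,:3]@np.array([x[0],x[1],1])); c=R@M[:3,3]+p
    return c,d
def proj(im,R,p,X):
    f=192/np.tan(np.radians(im['vertical_fov'])/2)
    K=np.array([[f,0,im['cx']],[0,f,im['cy']],[0,0,1]])
    M=np.array(im['mount']); Rc=R@M[:3,:3]; c=R@M[:3,3]+p
    return cv2.projectPoints(np.array(X,float).reshape(-1,3),cv2.Rodrigues(Rc.T)[0],-Rc.T@c,K,np.array(im['dist']))[0].reshape(-1,2)
E
python3 - <<'E'
from h import *
R,p,o=pose(); im=eyes.get_image('wrist'); save(im,'w1')
print(p,np.round(R,3).tolist(),np.round(o['q'],3))
for n in ['warmer_mouth','collar_notch','lid_center','lid_lug','dish_middle','ball_center']:
    r=spotter.mark_of(n,im); print(n,[(np.round(x['centre'],4).tolist(),round(x['confidence'],2)) for x in r[:2]])
print(ctrl.finger_overhang)
E
```

```text
t: 3.48
tool_pos: [0.568, -0.0064, 0.4577]
tool_rot: [0.421, 3.103, 0.007]
contact_force: [-0.2, -0.3, -0.6]
opening: 0.0857
[ 0.56799886 -0.00637195  0.45770124] [[-0.964, 0.266, 0.011], [0.266, 0.964, 0.003], [-0.01, 0.006, -1.0]] [-0.143 -0.112  1.686  0.004  1.557 -1.444]
warmer_mouth []
collar_notch [([0.5566, 0.0055, 0.1572], 0.74), ([0.5358, 0.0541, 0.1532], 0.65)]
lid_center [([0.5613, 0.005, 0.1567], 0.82)]
lid_lug [([0.6101, 0.0307, 0.1433], 0.94)]
dish_middle [([0.5638, 0.003, 0.1777], 0.76)]
ball_center [([0.5623, 0.0041, 0.1814], 0.71)]
0.1734
```

View pics/w1.png

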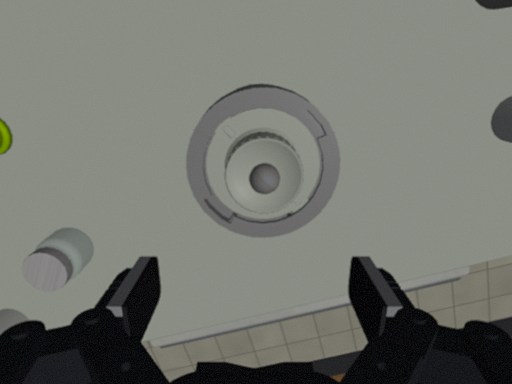

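```bash
cat >> h.py <<'E'
from scipy.optimize import minimize
def circ(x,y,z,r,n=240):
    a=np.linspace(0,2*np.pi,n,endpoint=False); return np.c_[x+r*np.cos(a),y+r*np.sin(a),np.full(n,z)]
def fitc(im,R,p,z,r,x0=(0.563,0.0045),band=0.0015):
    g=cv2.GaussianBlur(cv2.cvtColor(im['image'],cv2.COLOR_RGB2GRAY).astype(np.float32),(0,0),0.8)
    def s(X):
        u=proj(im,R,p,X).astype(np.float32); return cv2.remap(g,u[:,:1],u[:,1:],cv2.INTER_LINEAR).ravel()
    best=None
    for dx in np.arange(-8,8.1,.5):
        for dy in np.arange(-8,8.1,.5):
            x,y=x0[0]+dx/1000,x0[1]+dy/1000
            sc=np.minimum(np.abs(s(circ(x,y,z,r+band,120))-s(circ(x,y,z,r-band,120))),25).mean()
            if best is None or sc>best[0]: best=(sc,x,y)
    return best
E
python3 - <<'E'
from h import *
R,p,o=pose(); im=eyes.get_image('wrist')
res={}
for n,z,r in [('collar out',.150,.066),('lip',.150,.0515),('dish rim',.177,.0285),('hub',.175,.031),('ball',.182,.0118)]:
    b=fitc(im,R,p,z,r); res[n]=(b,z,r); print(n,np.round(b,4))
v=cv2.resize(im['image'][:,:,::-1],None,fx=3,fy=3,interpolation=cv2.INTER_CUBIC)
for n,(b,z,r) in res.items():
    for q in proj(im,R,p,circ(b[1],b[2],z,r)): cv2.circle(v,tuple(int(k*3+1) for k in q),0,(0,0,255),-1)
cv2.imwrite('pics/f1.png',v[200:750,450:1150])
E
```

```text
collar out [2.30588e+01 5.61500e-01 6.00000e-03]
lip [1.76909e+01 5.63000e-01 3.00000e-03]
dish rim [1.43205e+01 5.61000e-01 6.00000e-03]
hub [1.59353e+01 5.59500e-01 6.00000e-03]
ball [2.50e+01 5.62e-01 6.00e-03]
```

View pics/f1.png

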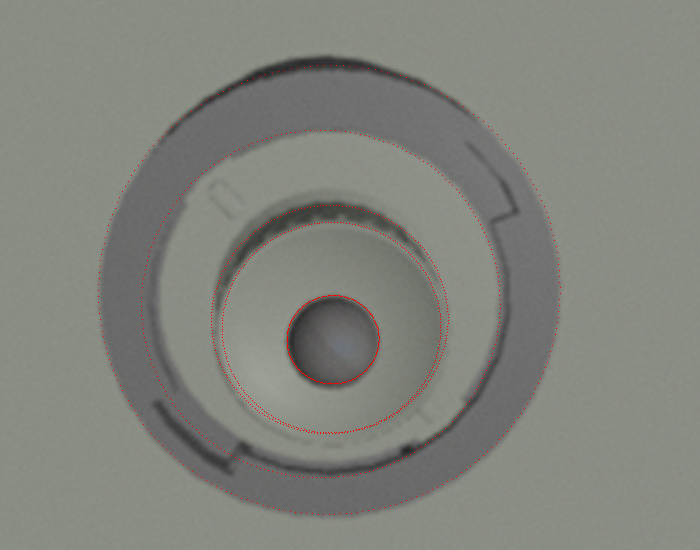

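```bash
python3 -m crank '[[0.006,0.01,0,9.6,10.2,5,-1],[0,0,0.12,0,0,5,-0.6],[0,0,0.12,0,0,5,-0.6],[0,0,0.12,0,0,5,-0.6],[0,0,0.12,0,0,5,-0.6],[0,0,0.12,0,0,5,-0.6],[0,0,0.12,0,0,0,-0.6],[0,0,0.12,0,0,0,-0.6]]'
python3 -m crank '[[0,0,0.05,0,0,0,-0.6],[0,0,0,0,0,0,-0.6]]'
python3 - <<'E'
from h import *
for k in range(3):
    R,p,o=pose(); im=eyes.get_image('wrist')
    print(p,np.round(R,3).tolist(),np.round(o['q'],3),o['opening'])
save(im,'w2')
res={}
for n,z,r in [('collar out',.150,.066),('dish rim',.177,.0285),('hub',.175,.031),('ball',.182,.0118)]:
    b=fitc(im,R,p,z,r); res[n]=(b,z,r); print(n,np.round(b,4))
for n in ['lid_center','lid_lug','collar_notch','dish_middle','ball_center']:
    r=spotter.mark_of(n,im); print(n,[(np.round(x['centre'],4).tolist(),round(x['confidence'],2)) for x in r[:2]])
v=cv2.resize(im['image'][:,:,::-1],None,fx=3,fy=3,interpolation=cv2.INTER_CUBIC)
for n,(b,z,r) in res.items():
    for q in proj(im,R,p,circ(b[1],b[2],z,r)): cv2.circle(v,tuple(int(k*3+1) for k in q),0,(0,0,255),-1)
cv2.imwrite('pics/f2.png',v[200:750,450:1150])
E
```

```text
t: 4.55
tool_pos: [0.5556, 0.0186, 0.426]
tool_rot: [-1.687, -2.646, 0.0]
contact_force: [-0.3, 0.2, -0.2]
opening: 0.0685
t: 4.72
tool_pos: [0.5544, 0.0209, 0.4249]
tool_rot: [-1.756, -2.598, 0.002]
contact_force: [-0.2, -0.5, 0.3]
opening: 0.0684
[0.55435468 0.0209477  0.42491369] [[-0.373, 0.928, -0.006], [0.928, 0.373, 0.002], [0.004, -0.004, -1.0]] [-0.097 -0.125  1.752  0.002  1.52  -0.479] 0.06838699780514604
[0.55431894 0.02100616 0.42488688] [[-0.374, 0.927, -0.006], [0.927, 0.374, 0.003], [0.005, -0.004, -1.0]] [-0.097 -0.125  1.752  0.002  1.52  -0.481] 0.06812133667663337
[0.55447842 0.02073372 0.42504103] [[-0.375, 0.927, -0.005], [0.927, 0.375, 0.002], [0.004, -0.004, -1.0]] [-0.097 -0.125  1.752  0.002  1.52  -0.481] 0.06841941157744641
collar out [2.45134e+01 5.62500e-01 6.00000e-03]
dish rim [1.20281e+01 5.56500e-01 1.50000e-03]
hub [1.87679e+01 5.64500e-01 6.00000e-03]
ball [2.500e+01 5.625e-01 6.000e-03]
lid_center [([0.5584, 0.0046, 0.1572], 0.86)]
lid_lug [([0.6132, 0.0312, 0.1425], 0.86)]
collar_notch [([0.5325, 0.0543, 0.1499], 0.88)]
dish_middle [([0.5614, 0.0026, 0.1808], 0.83), ([0.6404, -0.2913, 0.0025], 0.56)]
ball_center []
```

View pics/f2.png

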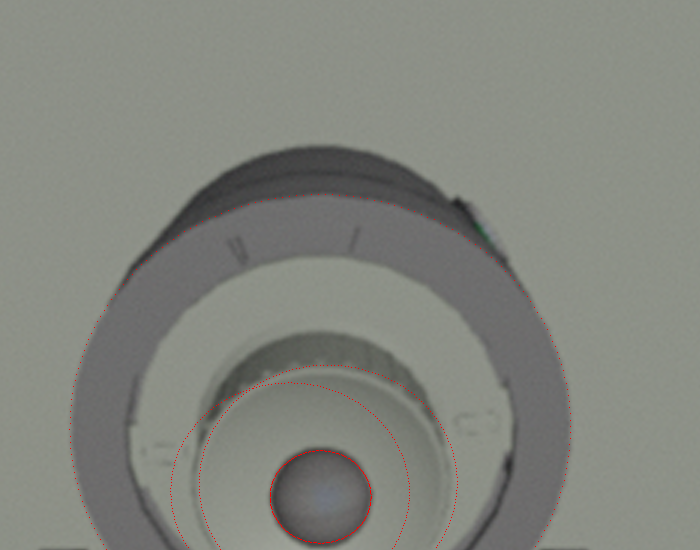

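View pics/w2.png

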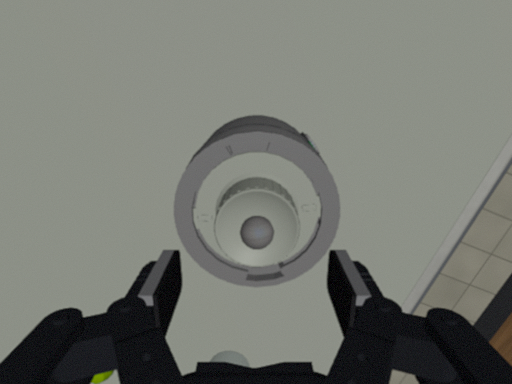

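```bash
for i in 1; do python3 -m crank '[[0,0,0,-8,1,0,-0.6]]' | grep tool_; python3 -m crank '[[0,0,0,0,0,0,-0.6]]'| grep tool_; python3 -m crank '[[0,0,0,0,0,0,-0.6]]'| grep tool_;python3 -m crank '[[0,0,0,0,0,0,-0.6]]'| grep tool_; done
```

```text
tool_pos: [0.5587, 0.0133, 0.4255]
tool_rot: [-1.755, -2.6, 0.001]
tool_pos: [0.5591, 0.0123, 0.4255]
tool_rot: [-1.756, -2.6, 0.001]
tool_pos: [0.5593, 0.0119, 0.4255]
tool_rot: [-1.756, -2.599, 0.001]
tool_pos: [0.5595, 0.0116, 0.4255]
tool_rot: [-1.757, -2.599, 0.001]
```

```bash
python3 -m crank '[[0,0,0,-4.5,1,0,-0.6],[0,0,0,0,0,0,-0.6],[0,0,0,0,0,0,-0.6]]' | grep tool_; python3 -m crank '[[0,0,-0.06,0,0,0,-0.6],[0,0,-0.06,0,0,0,-0.6],[0,0,-0.06,0,0,0,-0.6],[0,0,-0.06,0,0,0,-0.6]]'| grep tool_; python3 -m crank '[[0,0,0,0,0,0,-0.6]]'| grep tool_;python3 -m crank '[[0,0,0,0,0,0,-0.6]]'| grep tool_
python3 - <<'E'
from h import *
R,p,o=pose(); im=eyes.get_image('wrist')
print(p,np.round(R,4).tolist(),np.round(o['q'],3),o['opening'])
save(im,'w3')
for n,z,r in [('collar out',.150,.066),('ball',.182,.0118)]:
    b=fitc(im,R,p,z,r); print(n,np.round(b,4))
for q in [.0685,.034]: print(proj(im,R,p,[R@np.array([0,s*.034,d])+p for s in (1,-1) for d in (.155,.160,.165,.173)]).round(1).tolist())
E
```

```text
tool_pos: [0.5624, 0.0072, 0.4254]
tool_rot: [-1.757, -2.599, 0.001]
tool_pos: [0.5625, 0.007, 0.4253]
tool_rot: [-1.42, -2.797, 0.0]
tool_pos: [0.5625, 0.007, 0.4253]
tool_rot: [-1.418, -2.798, 0.0]
tool_pos: [0.5625, 0.007, 0.4253]
tool_rot: [-1.42, -2.797, 0.0]
[0.56252113 0.00702605 0.42528583] [[-0.5902, 0.8072, -0.0048], [0.8072, 0.5902, 0.0022], [0.0046, -0.0025, -1.0]] [-0.12  -0.106  1.735  0.002  1.518 -0.752] 0.0679893938159334
collar out [2.41677e+01 5.62000e-01 7.00000e-03]
ball [2.50e+01 5.62e-01 5.50e-03]
[[330.3, 281.2], [327.8, 274.9], [325.5, 268.9], [322.1, 260.1], [172.7, 281.4], [175.3, 275.0], [177.7, 269.1], [181.3, 260.2]]
[[330.3, 281.2], [327.8, 274.9], [325.5, 268.9], [322.1, 260.1], [172.7, 281.4], [175.3, 275.0], [177.7, 269.1], [181.3, 260.2]]
```

View pics/w3.png

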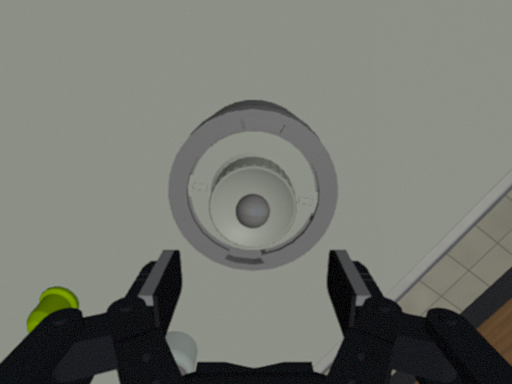

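Run:
```python
from h import *
R,p,o=pose(); im=eyes.get_image('wrist')
for d in (.150,.155,.160,.165,.17,.173): print(d,proj(im,R,p,[R@np.array([x,s*.034,d])+p for s in (1,-1) for x in(.011,-.011)]).round(0).tolist())
v=cv2.resize(im['image'][:,:,::-1],None,fx=3.4,fy=3.4,interpolation=cv2.INTER_CUBIC)
v=v[int(90*3.4):int(270*3.4),int(150*3.4):int(350*3.4)]
cv2.imwrite('pics/w3z.png',cv2.resize(v,(680,612)) [:600])
v=cv2.resize(im['image'][240:360,100:420,::-1],None,fx=2.4,fy=2.4,interpolation=cv2.INTER_CUBIC)
cv2.imwrite('pics/w3f.png',v)
```

```text
0.15 [[335.0, 265.0], [331.0, 310.0], [168.0, 265.0], [172.0, 310.0]]
0.155 [[332.0, 259.0], [328.0, 303.0], [171.0, 259.0], [175.0, 303.0]]
0.16 [[330.0, 253.0], [326.0, 296.0], [173.0, 253.0], [177.0, 296.0]]
0.165 [[327.0, 247.0], [324.0, 289.0], [176.0, 248.0], [179.0, 290.0]]
0.17 [[325.0, 242.0], [322.0, 283.0], [178.0, 243.0], [182.0, 283.0]]
0.173 [[324.0, 239.0], [321.0, 280.0], [180.0, 240.0], [183.0, 280.0]]
```

View pics/w3z.png

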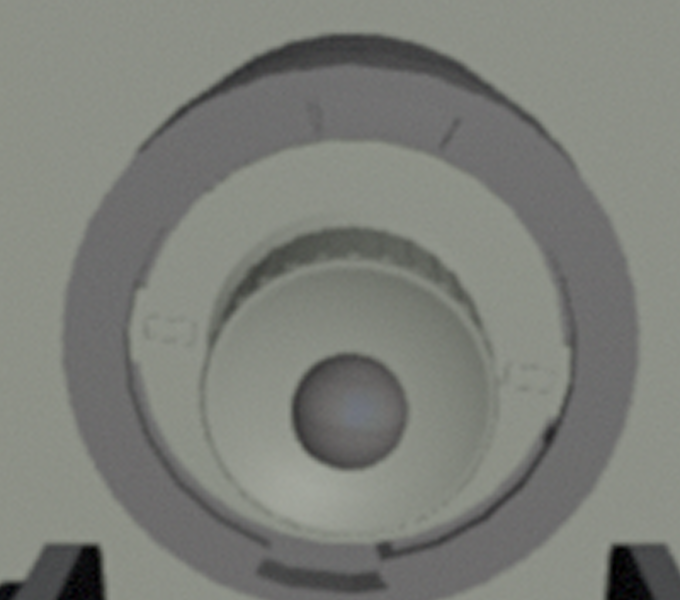

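View pics/w3f.png

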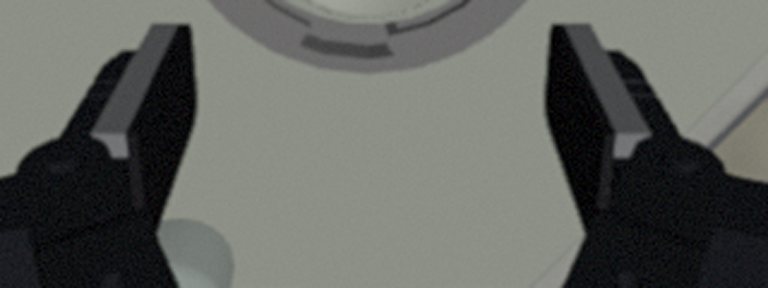

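```bash
python3 -m crank '[[-0.003,-0.005,0,-0.5,-1,5,-0.75],[0,0,0,0,0,15,-0.75],[0,0,0,0,0,15,-0.75],[0,0,0,0,0,15,-0.75],[0,0,0,0,0,8,-0.75],[0,0,0,0,0,0,-0.75]]'
python3 - <<'E'
from h import *
for k in range(2):
    R,p,o=pose(); im=eyes.get_image('wrist')
    print(p,np.round(R,4).tolist(),o['opening'])
save(im,'w4')
for n,z,r in [('collar out',.150,.066),('ball',.182,.0118)]:
    b=fitc(im,R,p,z,r,(.562,.006)); print(n,np.round(b,4))
E
```

```text
t: 6.8
tool_pos: [0.5621, 0.0058, 0.3653]
tool_rot: [1.425, 2.794, 0.002]
contact_force: [0.1, -0.1, 0.2]
opening: 0.0745
[0.56211569 0.00575749 0.36534915] [[-0.5871, 0.8095, 0.0051], [0.8095, 0.5871, -0.0012], [-0.0039, 0.0035, -1.0]] 0.07454301394479039
[0.56221392 0.00571743 0.36600439] [[-0.5872, 0.8095, 0.0056], [0.8095, 0.5872, -0.0012], [-0.0043, 0.0038, -1.0]] 0.07502681774264551
collar out [2.30161e+01 5.61500e-01 6.50000e-03]
ball [2.37152e+01 5.63000e-01 6.00000e-03]
```

View pics/w4.png

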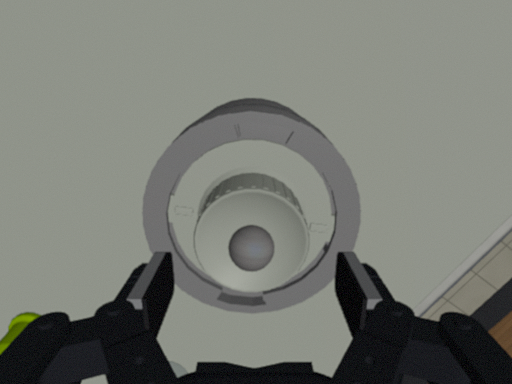

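```bash
python3 -m crank '[[0.002,0.003,0,0,0.3,8,-0.75],[0,0,0,0,0,12,-0.75],[0,0,0,0,0,12,-0.75],[0,0,0,0,0,8,-0.75],[0,0,0,0,0,3,-0.75],[0,0,0,0,0,0,-0.75]]'
python3 - <<'E'
from h import *
for k in range(2):
    R,p,o=pose(); im=eyes.get_image('wrist')
    print(p,np.round(R,4).tolist(),o['opening'])
save(im,'w5'); im=eyes.get_image('scene'); cv2.imwrite('pics/s5.png',cv2.resize(im['image'][130:270,190:340,::-1],None,fx=4,fy=4,interpolation=cv2.INTER_CUBIC))
E
```

```text
t: 7.4
tool_pos: [0.564, 0.0057, 0.3231]
tool_rot: [1.424, 2.791, 0.005]
contact_force: [-1.6, -0.7, -0.1]
opening: 0.0745
[0.5640247  0.00574713 0.32306831] [[-0.5869, 0.8096, 0.0093], [0.8096, 0.587, -0.0008], [-0.0061, 0.007, -1.0]] 0.07454910823192441
[0.56401242 0.00575606 0.32327162] [[-0.5869, 0.8096, 0.0093], [0.8096, 0.5869, -0.0008], [-0.0061, 0.0071, -1.0]] 0.07476326120592222
```

View pics/w5.png

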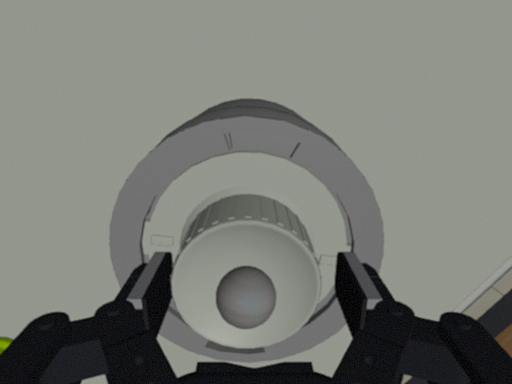

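View pics/s5.png

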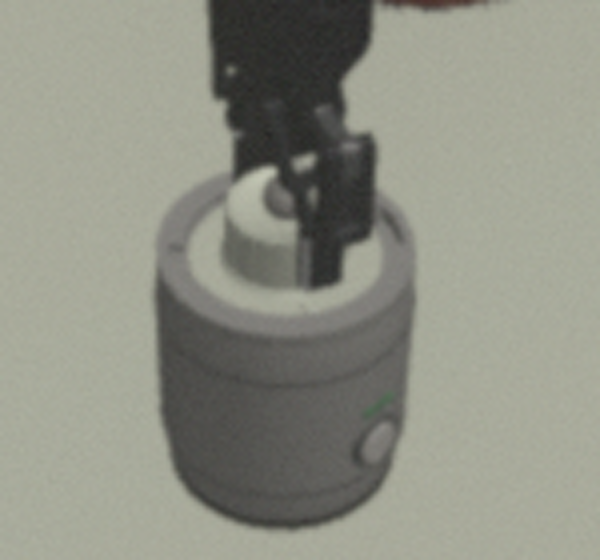

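```bash
python3 -m crank '[[0.004,0.0035,0,0.8,-1,0,-0.75],[0,0,0,0,0,0,-0.75],[0,0,0,0,0,0,-0.75]]'
python3 - <<'E'
from h import *
for k in range(2):
    R,p,o=pose(); im=eyes.get_image('wrist')
    print(p,np.round(R,4).tolist(),np.round(o['contact_force'],1),p+R[:,2]*.155)
save(im,'w6')
E
```

```text
t: 7.8
tool_pos: [0.5635, 0.0057, 0.3264]
tool_rot: [1.424, 2.791, 0.005]
contact_force: [0.4, -0.9, 0.9]
opening: 0.0748
[0.56353764 0.00574746 0.32638741] [[-0.587, 0.8095, 0.0086], [0.8096, 0.587, -0.0008], [-0.0057, 0.0064, -1.0]] [ 0.4 -0.9  0.9] [0.56486591 0.00561666 0.17139315]
[0.56358456 0.00574632 0.32650656] [[-0.587, 0.8095, 0.0089], [0.8096, 0.587, -0.0009], [-0.0059, 0.0067, -1.0]] [-0.2 -0.5  0.3] [0.56495709 0.00560984 0.17151269]
```

View pics/w6.png

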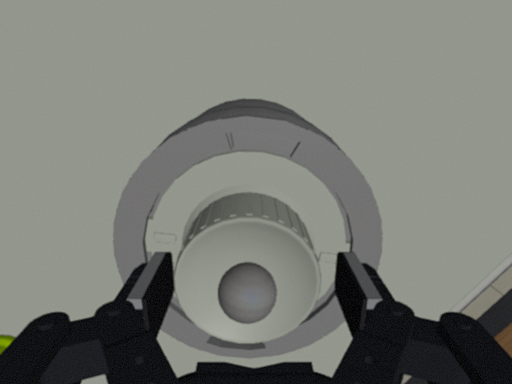

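```bash
python3 -m crank '[[0.006,0.006,0,1,-1.5,3,-0.75]]'; python3 -m crank '[[0,0,0,0,0,0,-0.75]]'
python3 - <<'E'
from h import *
R,p,o=pose(); 
print(p,np.round(R,4).tolist(),np.round(o['contact_force'],1),p+R[:,2]*.155, np.round(o['q'],4),np.round(o['effort'],2))
E
```

```text
t: 7.98
tool_pos: [0.5621, 0.0056, 0.3242]
tool_rot: [1.427, 2.797, 0.002]
contact_force: [-0.3, 0.9, -0.0]
opening: 0.0745
t: 8.07
tool_pos: [0.5617, 0.0057, 0.3236]
tool_rot: [1.427, 2.798, 0.001]
contact_force: [-0.1, -0.8, 0.1]
opening: 0.0747
[0.56172056 0.00567204 0.32362792] [[-0.5871, 0.8095, 0.0003], [0.8095, 0.5871, 0.0005], [0.0002, 0.0006, -1.0]] [-0.1 -0.8  0.1] [0.56177307 0.00574882 0.16862794] [-1.2250e-01 -3.3600e-02  1.8383e+00  5.0000e-04  1.3367e+00 -7.5000e-01] [-3.000e-02 -3.469e+01 -3.631e+01  0.000e+00 -2.000e-02 -0.000e+00]
```

```bash
python3 -m crank '[[0,0,0,0,0,4,-0.75],[0,0,0,0,0,0,-0.75]]'
python3 - <<'E'
from h import *
R,p,o=pose(); im=eyes.get_image('wrist')
print(p,np.round(R,4).tolist(),np.round(o['contact_force'],1),p+R[:,2]*.155)
save(im,'w7')
E
```

```text
t: 8.23
tool_pos: [0.5616, 0.0057, 0.3193]
tool_rot: [1.427, 2.798, 0.001]
contact_force: [-0.3, 0.1, -0.8]
opening: 0.0752
[0.56164443 0.00566023 0.3192792 ] [[-0.587, 0.8096, 0.0004], [0.8096, 0.587, 0.0005], [0.0002, 0.0006, -1.0]] [-0.3  0.1 -0.8] [0.56169941 0.00573708 0.16427923]
```

View pics/w7.png

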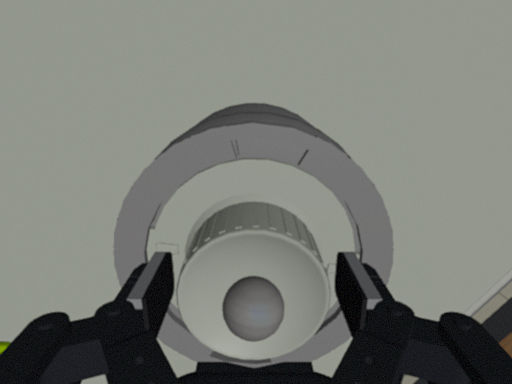

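```bash
python3 -m crank '[[0,0,0,0,0,0,-0.65],[0,0,0,0,0,0,-0.58],[0,0,0,0,0,0,-0.53],[0,0,0,0,0,0,-0.48],[0,0,0,0,0,0,-0.44],[0,0,0,0,0,0,-0.4]]' 20
python3 - <<'E'
from h import *
R,p,o=pose(); im=eyes.get_image('wrist')
print(p,np.round(R,4).tolist(),np.round(o['contact_force'],1),p+R[:,2]*.155)
b=fitc(im,R,p,.182,.0118,(.562,.006)); print(b)
save(im,'w8')
E
```

```text
t: 8.78
tool_pos: [0.5618, 0.0056, 0.3199]
tool_rot: [1.427, 2.798, 0.0]
contact_force: [-0.3, 0.0, 0.1]
opening: 0.0612
[0.56178613 0.00555071 0.31993352] [[-0.5871, 0.8095, 0.0004], [0.8095, 0.5871, 0.0], [-0.0002, 0.0003, -1.0]] [-0.3  0.   0.1] [0.56184617 0.00555722 0.16493353]
(np.float32(22.601782), np.float64(0.5645), np.float64(0.0045000000000000005))
```

View pics/w8.png

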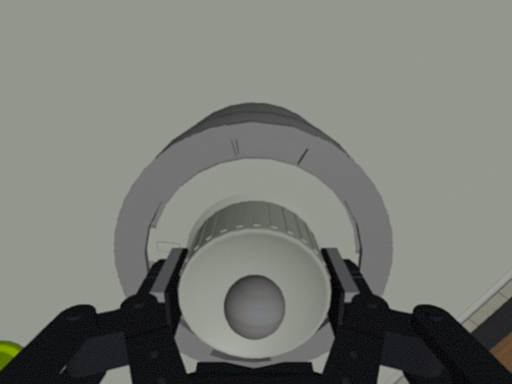

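```bash
python3 -m crank '[[0,0,0,0,0,0,-0.2],[0,0,0,0,0,0,0.2],[0,0,0,0,0,0,0.4]]' 40; python3 -m crank '[[0,0,-0.02,0,0,0,0.4],[0,0,-0.04,0,0,0,0.4],[0,0,-0.06,0,0,0,0.4],[0,0,-0.06,0,0,0,0.4],[0,0,-0.04,0,0,0,0.4],[0,0,-0.02,0,0,0,0.4]]'
python3 - <<'E'
from h import *
R,p,o=pose(); im=eyes.get_image('wrist')
print(p,np.round(R,4).tolist(),np.round(o['contact_force'],1),np.round(o['wrist_torque'],2),p+R[:,2]*.155)
save(im,'w9')
E
```

```text
t: 9.08
tool_pos: [0.5618, 0.0056, 0.3201]
tool_rot: [1.427, 2.798, 0.0]
contact_force: [-0.6, -0.2, 0.9]
opening: 0.0603
t: 9.58
tool_pos: [0.5616, 0.0062, 0.3201]
tool_rot: [-1.06, -2.956, -0.003]
contact_force: [-0.9, 0.6, 1.6]
opening: 0.0605
[0.56156798 0.00615147 0.32011892] [[-0.7722, 0.6354, -0.0011], [0.6354, 0.7722, 0.0023], [0.0023, 0.0011, -1.0]] [-0.9  0.6  1.6] [ 0.03  0.22 -0.14] [0.56139876 0.00651493 0.16511944]
```

View pics/w9.png

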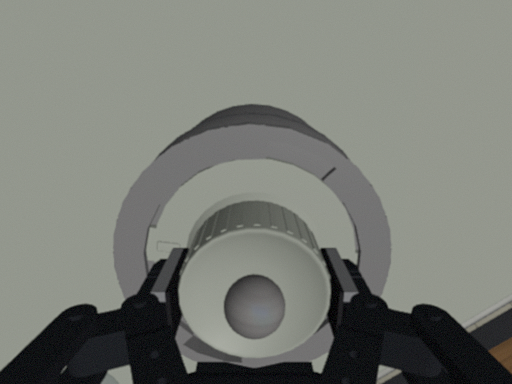

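Run:
```python
from h import *
im=eyes.get_image('wrist')
p=np.array([0.56252,0.00703,0.42529]); R=np.array([[-0.5902,0.8072,-0.0048],[0.8072,0.5902,0.0022],[0.0046,-0.0025,-1.0]])
def w(uv,z):
    c,d=ray(im,R,p,uv); return (c+d*(z-c[2])/d[2])[:2]
z=lambda a,b:(150+a/3.4,90+b/3.4)
L=w(z(170,330),.1447);Rr=w(z(528,378),.1447)
print('marks',L,Rr,np.degrees(np.arctan2(*(L-Rr)[::-1])))
C=np.array([.562,.006])
for q in [(318,135),(443,148),(262,572),(385,583)]:
    v=w(z(*q),.150)-C; print(q,np.hypot(*v),np.degrees(np.arctan2(v[1],v[0])))
```

```text
marks [ 0.52584602 -0.01431967] [0.60032816 0.0254715 ] -151.88718336622279
(318, 135) 0.05076534510567268 133.16177038694042
(443, 148) 0.051923158035212365 102.61400694142156
(262, 572) 0.05912586897557192 -74.6252614312299
(385, 583) 0.05900556719496197 -44.980922324168176
```

```bash
python3 -m crank '[[0,0,-0.03,0,0,0,0.4],[0,0,-0.06,0,0,0,0.4],[0,0,-0.08,0,0,0,0.4],[0,0,-0.08,0,0,0,0.4],[0,0,-0.08,0,0,0,0.4],[0,0,-0.06,0,0,0,0.4],[0,0,-0.04,0,0,0,0.4],[0,0,-0.02,0,0,0,0.4]]'
python3 - <<'E'
from h import *
R,p,o=pose(); im=eyes.get_image('wrist')
print(p,np.round(R,4).tolist(),np.round(o['contact_force'],1),np.round(o['wrist_torque'],2),p+R[:,2]*.155,np.degrees(np.arctan2(R[1,0],R[0,0])))
save(im,'w10')
E
```

```text
t: 10.35
tool_pos: [0.5614, 0.006, 0.3201]
tool_rot: [-0.351, -3.12, -0.002]
contact_force: [-1.0, 0.8, 0.4]
opening: 0.0608
[0.56141913 0.00598596 0.32014821] [[-0.975, 0.2222, -0.0017], [0.2222, 0.975, 0.0015], [0.002, 0.0011, -1.0]] [-1.   0.8  0.4] [-0.09  0.15 -0.04] [0.5611552  0.006221   0.16514861] 167.1642266850291
```

View pics/w10.png

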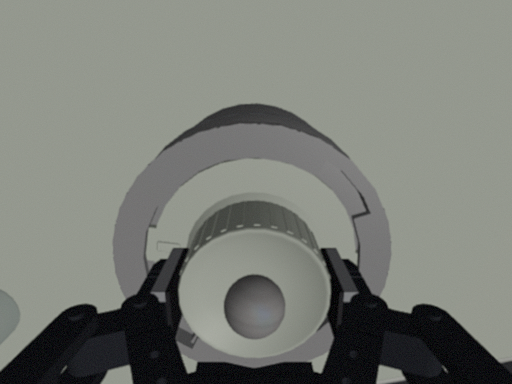

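```bash
python3 -m crank '[[0,0,-0.03,0,0,0,0.4],[0,0,-0.06,0,0,0,0.4],[0,0,-0.08,0,0,0,0.4],[0,0,-0.08,0,0,0,0.4],[0,0,-0.08,0,0,0,0.4],[0,0,-0.08,0,0,0,0.4],[0,0,-0.08,0,0,0,0.4],[0,0,-0.08,0,0,0,0.4]]';python3 -m crank '[[0,0,-0.07,0,0,0,0.4],[0,0,-0.06,0,0,0,0.4],[0,0,-0.05,0,0,0,0.4],[0,0,-0.03,0,0,0,0.4],[0,0,-0.02,0,0,0,0.4],[0,0,0,0,0,0,0.4]]'
python3 - <<'E'
from h import *
R,p,o=pose(); im=eyes.get_image('wrist')
print(p,np.round(R,4).tolist(),np.round(o['contact_force'],1),np.round(o['wrist_torque'],2),p+R[:,2]*.155,np.degrees(np.arctan2(R[1,0],R[0,0]))%360)
save(im,'w11')
cv2.imwrite('pics/w11z.png',cv2.resize(im['image'][90:370,100:410,::-1],None,fx=2,fy=2,interpolation=cv2.INTER_CUBIC))
E
```

```text
t: 11.07
tool_pos: [0.5618, 0.0055, 0.3201]
tool_rot: [-0.566, 3.089, 0.001]
contact_force: [-0.5, 0.3, 0.3]
opening: 0.0604
t: 11.57
tool_pos: [0.5625, 0.0055, 0.3201]
tool_rot: [-0.927, 2.997, 0.0]
contact_force: [-0.6, -1.4, 0.9]
opening: 0.0604
[0.56246259 0.00550099 0.3201022 ] [[-0.8255, -0.5644, 0.0044], [-0.5644, 0.8255, 0.0017], [-0.0046, -0.0011, -1.0]] [-0.6 -1.4  0.9] [0.07 0.22 0.19] [0.56315065 0.0057619  0.16510394] 214.35839176190774
```

View pics/w11z.png

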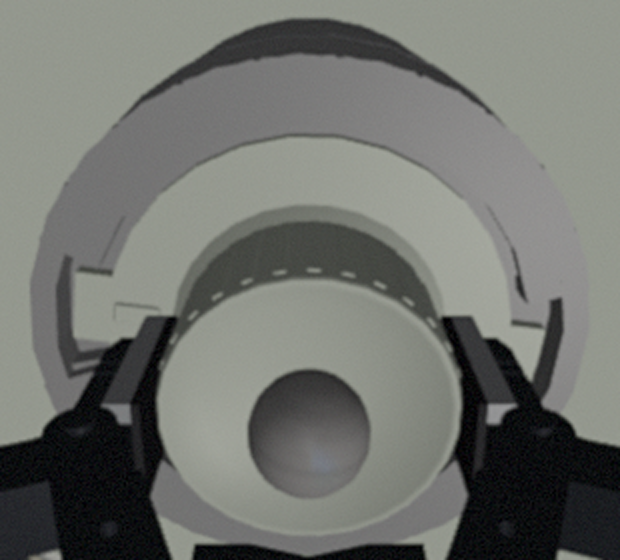

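```bash
python3 -m crank '[[0,0,-0.02,0,0,0,0.4],[0,0,-0.015,0,0,0,0.4],[0,0,0,0,0,0,0.4]]'
python3 - <<'E'
from h import *
R,p,o=pose(); im=eyes.get_image('wrist')
print(p,np.round(R,4).tolist(),np.round(o['contact_force'],1),np.round(o['wrist_torque'],2),p+R[:,2]*.155,np.degrees(np.arctan2(R[1,0],R[0,0]))%360)
cv2.imwrite('pics/w12z.png',cv2.resize(im['image'][90:370,100:410,::-1],None,fx=2,fy=2,interpolation=cv2.INTER_CUBIC))
E
```

```text
t: 11.87
tool_pos: [0.5625, 0.0054, 0.3201]
tool_rot: [-0.98, 2.98, 0.0]
contact_force: [-0.7, 0.4, 0.8]
opening: 0.0605
[0.56246357 0.00537578 0.32012287] [[-0.8049, -0.5934, 0.0045], [-0.5934, 0.8049, 0.0015], [-0.0046, -0.0015, -1.0]] [-0.7  0.4  0.8] [ 0.08  0.17 -0.04] [0.5631677  0.00561179 0.16512465] 216.40191222010162
```

View pics/w12z.png

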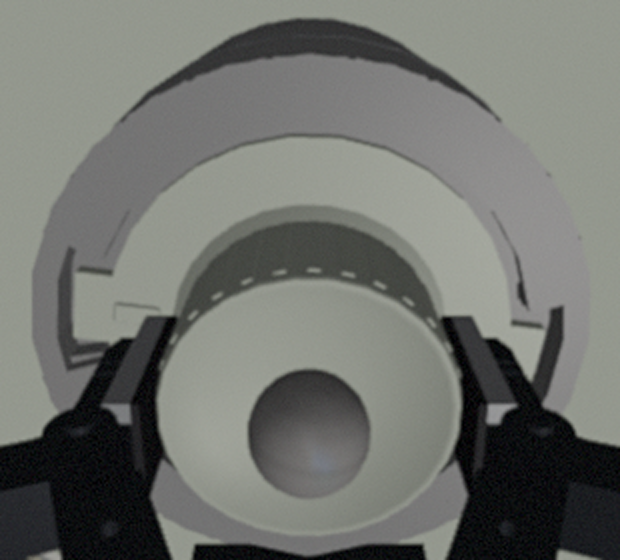

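```bash
python3 -m crank '[[0,0,0,0,0,-1,0.4],[0,0,0,0,0,-2,0.4],[0,0,0,0,0,-2,0.4],[0,0,0,0,0,-2,0.4],[0,0,0,0,0,-1,0.4]]'
python3 - <<'E'
from h import *
R,p,o=pose(); im=eyes.get_image('wrist')
print(p,np.round(R,4).tolist(),np.round(o['contact_force'],1),np.round(o['wrist_torque'],2),p+R[:,2]*.155,np.degrees(np.arctan2(R[1,0],R[0,0]))%360)
cv2.imwrite('pics/w13z.png',cv2.resize(im['image'][90:370,100:410,::-1],None,fx=2,fy=2,interpolation=cv2.INTER_CUBIC))
E
```

```text
t: 12.33
tool_pos: [0.5616, 0.0056, 0.326]
tool_rot: [-0.981, 2.983, 0.003]
contact_force: [-0.4, 0.9, -2.1]
opening: 0.0607
[0.56160619 0.00559536 0.32601703] [[-0.8049, -0.5934, 0.0007], [-0.5934, 0.8049, 0.0019], [-0.0017, 0.0011, -1.0]] [-0.4  0.9 -2.1] [-0.05 -0.01 -0.04] [0.5617204  0.00589639 0.17101736] 216.39719788185272
```

View pics/w13z.png

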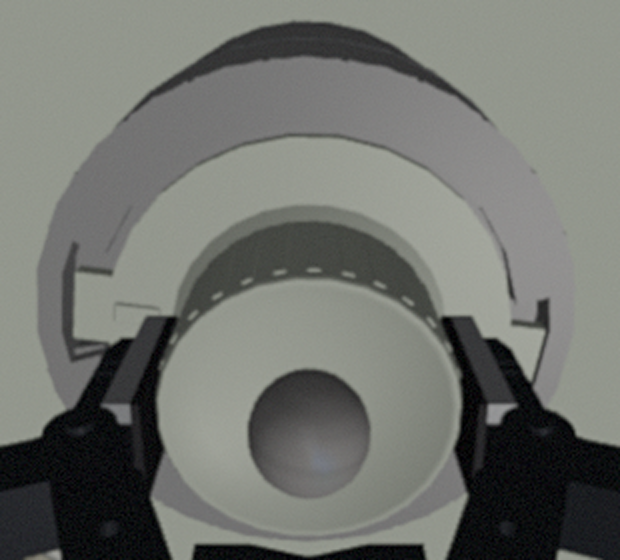

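```bash
python3 -m crank '[[0,0,0,0,0,-2,0.4],[0,0,0,0,0,-3,0.4],[0,0,0,0,0,-4,0.4],[0,0,0,0,0,-5,0.4],[0,0,0,0,0,-5,0.4],[0,0,0,0,0,-5,0.4],[0,0,0,0,0,-5,0.4],[0,0,0,0,0,-5,0.4]]';python3 -m crank '[[0,0,0,0,0,-5,0.4],[0,0,0,0,0,-4,0.4],[0,0,0,0,0,-3,0.4],[0,0,0,0,0,-2,0.4],[0,0,0,0,0,-1,0.4],[0,0,0,0,0,0,0.4]]'
python3 - <<'E'
from h import *
R,p,o=pose(); im=eyes.get_image('wrist')
print(p,np.round(R,4).tolist(),np.round(o['contact_force'],1),np.round(o['wrist_torque'],2),p+R[:,2]*.155,np.round(o['q'],2))
cv2.imwrite('pics/w14z.png',cv2.resize(im['image'][90:370,100:410,::-1],None,fx=2,fy=2,interpolation=cv2.INTER_CUBIC))
E
```

```text
t: 13.05
tool_pos: [0.5613, 0.0056, 0.3628]
tool_rot: [-0.981, 2.984, 0.003]
contact_force: [-1.8, 0.1, -2.3]
opening: 0.0606
t: 13.55
tool_pos: [0.5617, 0.0055, 0.382]
tool_rot: [-0.98, 2.981, 0.001]
contact_force: [0.6, -1.0, -1.6]
opening: 0.0602
[0.5617174  0.00551082 0.38199161] [[-0.8049, -0.5934, 0.0034], [-0.5934, 0.8049, 0.0016], [-0.0037, -0.0008, -1.0]] [ 0.6 -1.  -1.6] [-0.04  0.01  0.02] [0.56224526 0.0057555  0.2269927 ] [-0.12 -0.08  1.79  0.    1.44 -2.33]
```

View pics/w14z.png

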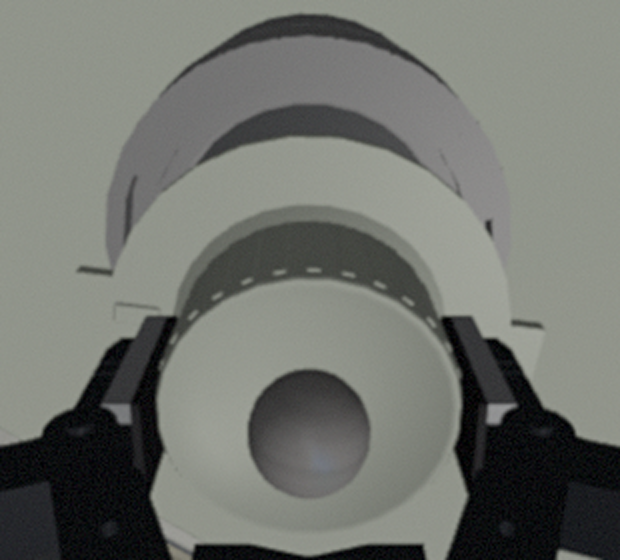

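```bash
python3 -m crank '[[0,0,0,0.6,-0.8,0,0.4],[0,0,0,1.2,-1.6,0,0.4],[0,0,0,1.8,-2.4,0,0.4],[0,0,0,2.4,-3.2,0,0.4],[0,0,0,3,-4,0,0.4],[0,0,0,3.6,-4.8,0,0.4],[0,0,0,4.2,-5.6,0,0.4],[0,0,0,4.2,-5.6,0,0.4]]'
python3 -m crank '[[0,0,0,4.2,-5.6,0,0.4],[0,0,0,4.2,-5.6,0,0.4],[0,0,0,4.2,-5.6,0,0.4],[0,0,0,4.2,-5.6,0,0.4],[0,0,0,4.2,-5.6,0,0.4],[0,0,0,4.2,-5.6,0,0.4],[0,0,0,4.2,-5.6,0,0.4],[0,0,0,4.2,-5.6,0,0.4]]'
python3 -m crank '[[0,0,0,4.2,-5.6,0,0.4],[0,0,0,3.6,-4.8,0,0.4],[0,0,0,3,-4,0,0.4],[0,0,0,2.4,-3.2,0,0.4],[0,0,0,1.8,-2.4,0,0.4],[0,0,0,1.2,-1.6,0,0.4],[0,0,0,0.6,-0.8,0,0.4],[0,0,0,0.3,-0.4,0,0.4]]'
python3 -m crank '[[0,0,0,0,0,0,0.4],[0,0,0,0,0,0,0.4],[0,0,0,0,0,0,0.4]]'
python3 - <<'E'
from h import *
R,p,o=pose(); im=eyes.get_image('wrist')
print(p,np.round(R,4).tolist(),np.round(o['contact_force'],1),p+R[:,2]*.155,np.round(o['dq'],3))
cv2.imwrite('pics/w15z.png',cv2.resize(im['image'][90:370,100:410,::-1],None,fx=2,fy=2,interpolation=cv2.INTER_CUBIC))
im=eyes.get_image('scene'); save(im,'s15')
for n in ['lid_center','dish_middle','ball_center','warmer_mouth']:
    r=spotter.mark_of(n,im); print(n,[(np.round(x['centre'],4).tolist(),round(x['confidence'],2)) for x in r[:2]])
E
```

```text
t: 14.27
tool_pos: [0.561, -0.032, 0.3798]
tool_rot: [-0.983, 2.983, 0.003]
contact_force: [0.4, -0.8, -2.8]
opening: 0.0608
t: 14.93
tool_pos: [0.5603, -0.0953, 0.3798]
tool_rot: [-0.981, 2.984, 0.002]
contact_force: [0.5, -0.0, -1.9]
opening: 0.0607
t: 15.6
tool_pos: [0.56, -0.1283, 0.3796]
tool_rot: [-0.979, 2.985, 0.003]
contact_force: [-0.6, -0.2, -2.2]
opening: 0.0608
t: 15.85
tool_pos: [0.5601, -0.1279, 0.3796]
tool_rot: [-0.98, 2.984, 0.003]
contact_force: [0.8, 1.7, -1.5]
opening: 0.0603
[ 0.56005122 -0.12787997  0.37962357] [[-0.8055, -0.5926, -0.0], [-0.5926, 0.8055, 0.0019], [-0.0011, 0.0016, -1.0]] [ 0.8  1.7 -1.5] [ 0.56004546 -0.12758026  0.22462386] [ 0.005 -0.001  0.002  0.002  0.001 -0.   ]
lid_center [([0.5606, -0.124, 0.22], 0.78)]
dish_middle [([0.56, -0.1239, 0.2414], 0.67), ([0.464, -0.3225, 0.0005], 0.35)]
ball_center [([0.5629, -0.1282, 0.2394], 0.69)]
warmer_mouth [([0.562, 0.0074, 0.139], 0.95)]
```

View pics/w15z.png

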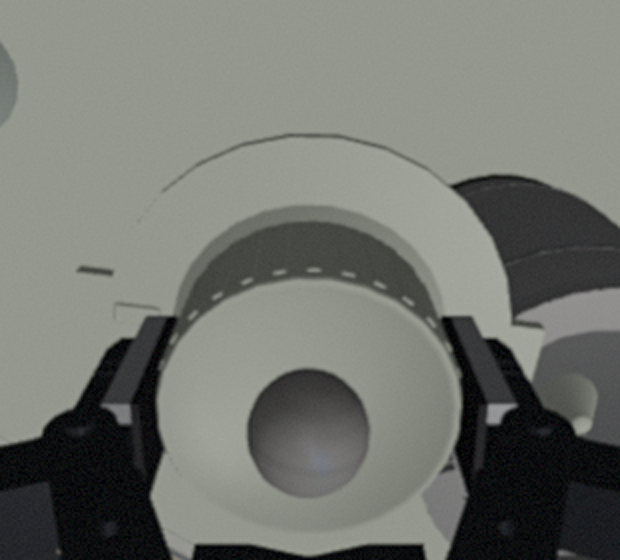

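View pics/s15.png

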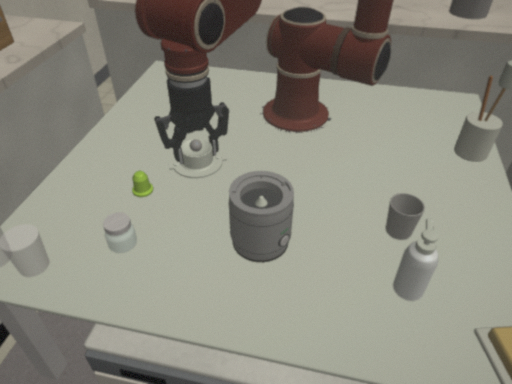

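```bash
python3 -m crank '[[0,0,0,0,0,0,0.4],[0,0,0,0,0,0,0.4]]'; python3 -c "
from station import ctrl
print(ctrl.finish_job())"
```

```text
t: 16.32
tool_pos: [0.5601, -0.1279, 0.3796]
tool_rot: [-0.979, 2.984, 0.003]
contact_force: [-0.0, 1.3, -2.3]
opening: 0.0609
the job is handed in; nothing more can be done
None
```

I turned the lid about 90° anticlockwise and lifted it off through the notches. I handed the job in at 16.3 s with the gripper still holding the lid level beside the warmer; no verdict was reported.

**Position:** The last checks put the lid's centre about 0.13 m to the side of the warmer's axis and about 80 mm above the seat. The mouth is fully uncovered in the scene picture.

**Level and still:** The tool was within about 0.2° of vertical and not moving. The ball still looked centred in the dish in the wrist picture.

**Grip and surroundings:** The grip was set to 40 N at an opening of 61 mm. The wrist force was about the weight of the lid and ball. The other things on the shelf looked unmoved in the last scene picture, though I did not measure them again.

**Disagreements:**
- **Lid and ball position:** The networks' readings for the lid, dish and ball differed by about 4 mm from each other and from the arm's own reading. That is within their stated error.
- **Drift while descending:** On the way down the arm drifted 2–3 mm sideways and about 0.5° out of level. I corrected this before closing the fingers.

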